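# Clip the measuring cup back onto the snap hook

## Task

Hang the larger of the two steel measuring cups back on the utensil stand: push the eye at the end of its handle in through the spring gate of the snap hook, so that the gate snaps shut behind it and the cup hangs down freely from the closed hook and has nearly stopped swinging. Work by feel and do not force the hook; leave the small cup and everything else where it is.

Things in the scene. Friction and masses are not known exactly. Their poses are not given: they have to be found in the camera images.
- cup: Larger steel measuring cup, loose, 0.08 to 0.15 kg, upright on its base: bowl 64 mm across, 36 mm high. Origin: centre of the underside; z up, x from the bowl along the handle to the eye. Straight flat handle at rim height (centre line 34 mm up), 14 mm wide (y), 5 mm thick (z), from x = 30 to 126 mm.
- cup_grip (a point): Point on the handle's centre line, 64 mm from the larger cup's axis: a good place to grip the handle across its 14 mm width from above. Axes as the cup's.
- cup_eye (a point): Centre of the eye at the end of the larger cup's handle (x = 140 mm in the cup's frame): a round ring of 5 mm bar lying flat in the plane of the handle, 24 mm clear inside, 34 mm outside. Axes as the cup's.
- stand: Utensil stand, fixed: foot 132 mm across, 15 mm post, rod bent over at 320 mm height to the stand's -x, where a closed snap hook hangs. Origin: centre of the foot's underside, z up; the hook's gate faces -x, roughly to the robot. The rod may be clamped up to 12 mm higher or lower than nominal; this is not reported, so the hook's true height must be felt or seen. The clamp holds at the forces allowed.
- hook_hinge (a point): NOMINAL place of the gate's hinge, 235 mm over the worktop (x, y true, height +-12 mm); axes as the stand's. The hook is an upright loop of 7 mm bar in the stand's x-z plane, 31 mm wide, 76 mm high. Its -x side is the gate, a straight 5 mm bar from the hinge up to its tip 34 mm above; the tip swings inward (+x and down) only. The fixed spine's face is 18 mm inside the shut gate's bar.
- hook_mouth (a point): Point on the gate's centre line, NOMINALLY 28 mm above its hinge (height +-12 mm). The hook's fixed nose, a blunt 9 mm head in line with the gate, starts 35 mm above the hinge. A 5 mm bar pushed in (+x) just under the nose slips past the gate's tip; lower than about 27 mm it meets the spine before the gate lets it by; against the nose it stops dead. Axes as the stand's.
- hook_floor (a point): NOMINAL lowest point of the space inside the hook's loop, on the bar's upper side, 12 mm behind the gate's line, 11 mm below its hinge (height +-12 mm): where a hung eye comes to rest.
- gate (a joint): Opening angle of the gate, 0 = shut, grows as it is pushed inward, at most 1.1 rad. A spring shuts it: pushed near its tip it yields at about 4 N, rising to about 6 N wide open; nearer the hinge it is stiffer, about 7 N halfway up.
- small_cup: The small steel measuring cup, loose, same shape but 48 mm across and 27 mm high, eye 106 mm from its axis. It stays where it is. Origin: centre of its underside, x towards its eye.
- salt_bowl: Small wooden bowl of salt, 71 mm across, 23 mm high, a bystander. Origin: centre of its underside.
- beaker: White and blue beaker, 74 mm across, 66 mm high, a bystander. Origin: centre of its underside.

How it is judged (in metres and radians):
On the way:
1. the gate is pressed in by the cup's eye (value of joint gate above 0.1 rad and contact force between cup and stand above 0.8 N and horizontal distance between cup_eye and hook_mouth below 0.03 m), for 0.02 s.
At the end, for the whole second after the job is handed in: The larger cup hangs on the hook: eye centre 180-235 mm above the worktop, within 25 mm sideways of the hook's plane, 70-150 mm in front of the post; handle upright within 40 degrees, eye on top; gate shut (under 0.08 rad), weight on the hook, swinging under 0.45 m/s and 3 rad/s (x of cup_eye in the frame of stand between -0.15 and -0.07 m and y of cup_eye in the frame of stand between -0.025 and 0.025 m and z of cup_eye in the frame of stand between 0.18 and 0.235 m and angle between cup's own x axis and vertical below 0.7 rad and value of joint gate below 0.08 rad and linear speed of cup below 0.45 m/s and angular speed of cup below 3 rad/s and contact force between cup and stand above 0.2 N); the robot touches nothing.
It fails at once if the hook or stand is pushed harder than 20 N (contact force between stand and anything else above 20 N).
It fails at once if the small cup is shifted by more than 30 mm (distance of small_cup from where it was at the start of the episode above 0.03 m).
It fails at once if another bystander is shifted by more than 30 mm (distance of any of salt_bowl, beaker from where it was at the start of the episode above 0.03 m).
It also fails if it takes over 61 s, if anything falls off the work surface, if the arm or the gripper's body presses on something with over 40 N, if the wrist force passes 120 N, or if a joint passes its speed limit or range.

## Robot

A 6-joint arm with a two-finger parallel gripper is mounted at the origin on a cart in front of the work surface, level with it; the furniture and walls round the work are solid. World frame = base frame: x ahead of the robot, y to its left, z up, the work surface at z = 0. Lengths are in mm, angles in rad, forces in N, time in s.
With the tool pointing down it reaches from about 250 to 725 mm from the base axis. Payload 9.7 kg.
Tool frame: the origin (TCP) lies at the very end of the fingers, on their centre line; the grasp point (between the pads) lies 19 mm behind it; z points along the fingers, y is the line along which they close (so a half turn about z gives the same grasp; the last joint's range is limited). The gripper opens to 85 mm and grips with 20 to 120 N. Pads are 22 mm wide; open, the fingers measure 114 mm over their backs; the gripper's body (76 mm by 85 mm) begins 54 mm behind the grasp point. The pads swing forward as they close: fully open they stand 13 mm farther back than shut.
Start: joints at [1.238, 0.087, 0.176, 1.66, 0, 1.571], TCP at [179.677, 519.82, 231.284] pointing down, gripper open.
Joint ranges: [-3.13, 3.13], [-0.85, 1.81], [-1.15, 1.24], [-2.2, 2.28], [-1.44, 1.52], [-3.14, 3.14]. Speed limits (rad/s): [2.22, 2.22, 2.57, 3.14, 3.14, 3.14].

## Interface

Orientations are given as a rotation vector (axis times angle).
In Python, from cell import monitor, eyes, job, models gives the robot as it stands.
- The arm moves only by the tool arm_command, never from a script. Its argument "deltas" is a list of rows, each an object of numbers: "ax", "ay", "az": the turn, a rotation vector about the world's x, y, z in rad; "tx", "ty", "tz": the shift along the world's x, y, z in mm; "hand": the gripper command: -1 is shut, 1 is fully open, values between are in proportion. A call has 1 to 12 rows; each row is the pose to reach, as a shift and turn from the pose commanded when the call began; what a row does not reach only later rows make up. A row lasts 1/8 s, in which the tool goes at most 62.5 mm and 10.7 degrees, less where a joint would pass 70% of its speed; a pose out of reach is approached as far as the arm can. A call with a gripper value outside its range is refused whole. The fingers move at their own pace and stop on an object; "squeeze" is the grip in N (left out, the last holds). Time passes only in rows, so rows that repeat a pose let the fingers close. It gives the time, the measured TCP pose, the force, the opening and the grip force at its end, in the units of the state.
- monitor.observe(): the state, without advancing time (a new reading comes with each control period).
- eyes.grab_frame(name): name is "side" or "top" or "wrist"; returns a dict with "color" (384x512x3 uint8, red, green, blue), "range_z" (384x512 float32, mm along the optical axis (not along the pixel's ray), 0 where there is no reading), "vertical_fov" (degrees; the focal length in pixels is half the picture's height over the tangent of half this angle, whatever the lens; pixels are square), "cx", "cy" (the principal point, pixels), "k1" (the pictures are not rectified: a ray, as slopes to the right and down, at radius r is drawn at 1 + k1 r^2 times it, then the intrinsics apply), "R" (3x3) and "t" (3): a world point X has camera coordinates R X + t; the wrist camera has in their place "T_tool_cam" (4x4, takes a point from camera to tool coordinates, whose origin is the TCP and whose axes are the flange's). Camera axes: x right, y down, z forward; pixel columns grow to the right and rows downward; lengths in mm; the calibration is good to about 2 mm. A picture is of the moment at which its call begins: read the wrist's pose just before it.
- job.hand_in(): hands the job in; it is judged then, once.
Trained networks look in a picture, given as the dict that the camera call returned (one of the last four; its "shot" number tells which), for a name from the list of things; names that differ only in an ending like _2 or _b are one class to them, and where a whole thing is asked for, a point or a joint stands for the part that bears it (a point fixed in the world has none). Each returns a list of dicts, best first, with "score" (0 to 1); they miss things now and then, are a little off and sometimes report something else, mostly with a low value. They report only what shows in the picture. A call takes as long as a camera call.
- models.spot_in(picture, name): "at" ([x, y, z] in mm, in the coordinates of the camera as it stood for that picture, good to about 4 mm: the middle of the surface that is visible of it).
- models.place_of(picture, name): "at" ([x, y, z] in mm, in the coordinates of the camera as it stood for that picture, good to about 4 mm: a listed point, or the origin of a listed thing).
The state is a dict: "time_s": time; "q": joint angles; "joint_velocities": joint speeds; "effort": joint torques, N m; "ee_pos": TCP position; "tcp_rot": TCP orientation; "force": force on the tool from outside, world axes, zero at the start; "ft_torque": the same for the moment, N m; "width": opening from 0.0 (shut) to 1.0 (fully open); "grip_force": force on a finger pad.
Only numpy, scipy, OpenCV 4.12 (cv2) and the standard library are available. Lean on these libraries where they do the work, as an engineer would, in place of code of your own. Each camera call takes 0.05 s, during which the arm holds its last target. There are 200 camera calls.

## Working session

There is one attempt and no reset: what is moved stays moved. The work goes in short steps, Python scripts to look and compute and a tool call to move; the robot and the scene stay as the last step left them, time stands still between calls to the robot, and variables do not carry over. Pictures are saved under pics/ and viewed, at most 10 in all, crops included, and the job is handed in when it is done.

Besides the shell and the picture viewer there is one more tool, called after "Emit:" by a JSON object that holds its "method" and its "body". arm_command: Moves the arm, as the interface text tells. Its arguments: {"type":"object","properties":{"deltas":{"type":"array"},"squeeze":{"type":"number"}},"required":["deltas"]}

```bash
ls; mkdir -p pics
cat > h.py <<'E'
import numpy as np, cv2
from cell import monitor, eyes, job, models
from scipy.spatial.transform import Rotation as Ro
def cam2w(p,pt,st=None):
    pt=np.array(pt,float)
    if 'R' in p: return (pt-np.array(p['t']))@np.array(p['R'])
    T=np.array(p['T_tool_cam']); q=T[:3,:3]@pt+T[:3,3]
    return Ro.from_rotvec(st['tcp_rot']).apply(q)+np.array(st['ee_pos'])
def fpx(p): return p['color'].shape[0]/2/np.tan(np.radians(p['vertical_fov'])/2)
def px2cam(p,u,v,z=None):
    f=fpx(p); x=(u-p['cx'])/f;y=(v-p['cy'])/f; a,b=x,y
    for _ in range(10):
        s=1+p['k1']*(a*a+b*b); a,b=x/s,y/s
    if z is None: z=p['range_z'][int(round(v)),int(round(u))]
    return np.array([a*z,b*z,z])
def cloud(p,st=None):
    h,w=p['range_z'].shape; u,v=np.meshgrid(np.arange(w),np.arange(h)); f=fpx(p)
    x=(u-p['cx'])/f;y=(v-p['cy'])/f;a,b=x,y
    for _ in range(10):
        s=1+p['k1']*(a*a+b*b); a,b=x/s,y/s
    z=p['range_z']; c=np.stack([a*z,b*z,z],-1)
    return cam2w(p,c.reshape(-1,3),st).reshape(h,w,3)
def save(p,n): cv2.imwrite('pics/'+n,p['color'][:,:,::-1])
E
python3 - <<'E'
from h import *
s=monitor.observe(); print(s)
ims=[]
for c in ['side','top']:
    p=eyes.grab_frame(c); print(c,p['vertical_fov'],p['k1'],'campos',cam2w(p,[0,0,0]).round(), 'fwd',np.array(p['R'])[2].round(2))
    ims.append(p['color'])
    for n in ['cup','cup_grip','cup_eye','stand','hook_hinge','hook_mouth','hook_floor','small_cup','salt_bowl','beaker']:
        try: print(n,[(cam2w(p,r['at']).round(0).tolist(),round(r['score'],2)) for r in models.place_of(p,n)[:2]])
        except Exception as e: print(n,e)
cv2.imwrite('pics/a.png',cv2.resize(np.vstack(ims)[:,:,::-1],None,fx=.78,fy=.78))
print(monitor.observe()['time_s'])
E
```

```text
pics
{'time_s': 0.0, 'q': array([1.23799733e+00, 8.74486188e-02, 1.75098573e-01, 1.65980987e+00,
       5.67078565e-06, 1.57077547e+00]), 'joint_velocities': array([ 0.00025545,  0.00108131, -0.00029677,  0.00146372, -0.00101949,
        0.00082999]), 'effort': array([-1.75739129e-03, -5.20393181e+01,  4.64802074e+01,  1.63002958e-02,
       -1.93354858e-04,  3.30359718e-06]), 'ee_pos': array([179.59722452, 519.58975893, 230.5711293 ]), 'tcp_rot': array([-5.20279603e-01, -3.09797592e+00,  2.11069345e-03]), 'force': array([-0.16839736, -0.74588343,  0.49055079]), 'ft_torque': array([-0.05016705, -0.04367374, -0.0154008 ]), 'grip_force': 0.0, 'width': 0.9984051616453244}
side 56.15167996324036 -0.03274361567032237 campos [283. 540. 606.] fwd [ 0.27 -0.81 -0.52]
cup [([403.0, -347.0, 2.0], 0.72)]
cup_grip [([465.0, -356.0, 35.0], 0.82)]
cup_eye [([542.0, -362.0, 30.0], 0.74)]
stand [([688.0, -217.0, -3.0], 0.84)]
hook_hinge [([572.0, -186.0, 263.0], 0.55)]
hook_mouth [([572.0, -187.0, 261.0], 0.94)]
hook_floor [([581.0, -184.0, 228.0], 0.67)]
small_cup [([367.0, -148.0, -1.0], 0.68)]
salt_bowl [([320.0, -260.0, 0.0], 0.61)]
beaker [([564.0, 40.0, 0.0], 0.92)]
top 47.824020720171646 -0.08385447250029072 campos [ 386. -177. 1019.] fwd [ 0.13  0.02 -0.99]
cup [([408.0, -348.0, 1.0], 0.85)]
cup_grip [([470.0, -354.0, 33.0], 0.74)]
cup_eye [([544.0, -369.0, 37.0], 0.76)]
stand [([684.0, -221.0, 1.0], 0.58)]
hook_hinge [([570.0, -187.0, 235.0], 0.63)]
hook_mouth [([571.0, -186.0, 264.0], 0.95)]
hook_floor [([579.0, -192.0, 226.0], 0.89), ([543.0, -367.0, 37.0], 0.74)]
small_cup [([367.0, -151.0, -1.0], 0.85)]
salt_bowl [([324.0, -262.0, -4.0], 0.96), ([570.0, -188.0, 267.0], 0.73)]
beaker [([563.0, 39.0, -8.0], 0.62)]
1.1
```

View pics/a.png

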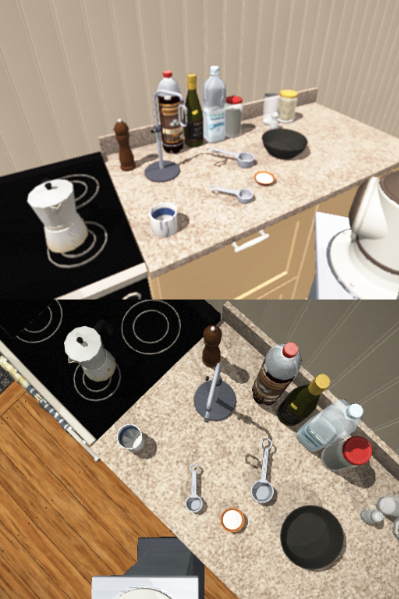

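Run:
```python
from h import *
p=eyes.grab_frame('wrist'); print(np.array(p['T_tool_cam']).round(3), p['vertical_fov'],p['k1'],p['cx'],p['cy'])
p=eyes.grab_frame('top'); C=cloud(p)
# rod/hook points in a box around overhang
B=C.reshape(-1,3); m=(B[:,0]>540)&(B[:,0]<720)&(B[:,1]>-260)&(B[:,1]<-140)&(B[:,2]>200)&(B[:,2]<360)
Q=B[m]; print(len(Q), np.percentile(Q[:,2],[5,50,90,99]).round(1)); 
for x in range(550,710,15):
    s=Q[(Q[:,0]>=x)&(Q[:,0]<x+15)]
    if len(s): print(x,len(s),s[:,1].mean().round(1),s[:,2].max().round(1),np.median(s[:,2]).round(1),s[:,2].min().round(1))
p=eyes.grab_frame('side'); C=cloud(p); cv2.imwrite('pics/b.png',cv2.resize(p['color'][100:250,150:300,::-1],None,fx=4,fy=4,interpolation=cv2.INTER_CUBIC))
```

```text
[[ 0.00000e+00 -9.59000e-01 -2.85000e-01  7.21350e+01]
 [ 1.00000e+00  0.00000e+00  1.00000e-03 -5.10000e-02]
 [-1.00000e-03 -2.85000e-01  9.59000e-01 -1.42451e+02]
 [ 0.00000e+00  0.00000e+00  0.00000e+00  1.00000e+00]] 71.64837693975329 -0.007926005078695977 254.20258333631799 194.13822012697742
472 [227.7 316.5 320.3 321.8]
550 6 -187.5 273.6 251.9 232.4
565 99 -188.5 316.0 281.3 216.9
580 70 -192.0 320.3 316.7 218.0
595 51 -196.0 321.7 319.2 314.9
610 48 -199.9 321.7 319.1 314.9
625 49 -203.8 323.9 319.1 314.1
640 50 -207.3 322.2 319.4 313.8
655 43 -211.1 320.8 317.5 312.6
670 56 -217.3 317.1 286.9 202.4
```

View pics/b.png

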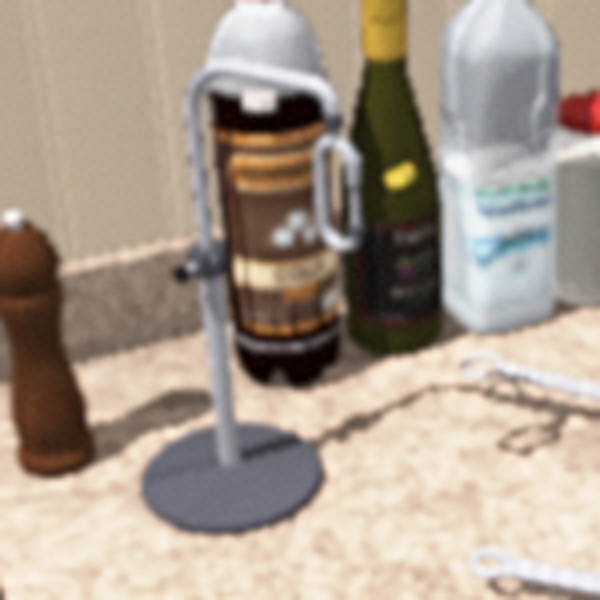

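Emit:
{"method": "arm_command", "body": {"deltas": [{"tx": 28,"ty": -68,"tz": 2,"az": 0.01},{"tx": 56,"ty": -136,"tz": 5,"az": 0.02},{"tx": 84,"ty": -204,"tz": 8,"az": 0.03},{"tx": 112,"ty": -272,"tz": 10,"az": 0.04},{"tx": 140,"ty": -340,"tz": 12,"az": 0.05},{"tx": 168,"ty": -408,"tz": 14,"az": 0.06},{"tx": 196,"ty": -476,"tz": 14,"az": 0.06},{"tx": 224,"ty": -544,"tz": 14,"az": 0.06},{"tx": 252,"ty": -612,"tz": 14,"az": 0.06},{"tx": 277,"ty": -675,"tz": 14,"az": 0.06},{"tx": 277,"ty": -675,"tz": 14,"az": 0.06},{"tx": 277,"ty": -675,"tz": 14,"az": 0.06}]}}

```text
$.deltas[0]: bad value
```

Emit:
{"method": "arm_command", "body": {"deltas": [{"ax": -0.05,"ay": -0.18},{"ax": -0.1,"ay": -0.356},{"ax": -0.15,"ay": -0.535},{"ax": -0.2,"ay": -0.713},{"ax": -0.25,"ay": -0.89},{"ax": -0.3,"ay": -1.07},{"ax": -0.35,"ay": -1.248},{"ax": -0.4,"ay": -1.427},{"ax": -0.424,"ay": -1.513},{"ax": -0.424,"ay": -1.513},{"ax": -0.424,"ay": -1.513}]}}

```text
$.deltas[0]: bad value
```

Run:
```python
from h import *
s=monitor.observe(); p=eyes.grab_frame('wrist')
print(s['time_s'],s['ee_pos'],s['q'].round(2)); print(Ro.from_rotvec(s['tcp_rot']).as_matrix().round(3))
im=cv2.rotate(p['color'],cv2.ROTATE_180); cv2.imwrite('pics/c.png',cv2.resize(im[:,:,::-1],(800,600)))
for n in ['hook_hinge','hook_mouth','hook_floor']: print(n,[(cam2w(p,r['at'],s).round(1).tolist(),round(r['score'],2)) for r in models.place_of(p,n)[:2]])
np.savez('c.npz',C=cloud(p,s),im=p['color'])
```

```text
1.25 [179.67723529 519.82145469 231.28854411] [1.24 0.09 0.18 1.66 0.   1.57]
[[-0.945  0.327 -0.   ]
 [ 0.327  0.945  0.   ]
 [ 0.     0.    -1.   ]]
hook_hinge []
hook_mouth []
hook_floor []Traceback (most recent call last):
  File "<stdin>", line 6, in <module>
  File "h.py", line 22, in cloud
    return cam2w(p,c.reshape(-1,3),st).reshape(h,w,3)
           ~~~~~^^^^^^^^^^^^^^^^^^^^^^
  File "h.py", line 7, in cam2w
    T=np.array(p['T_tool_cam']); q=T[:3,:3]@pt+T[:3,3]
                                   ~~~~~~~~^~~
ValueError: matmul: Input operand 1 has a mismatch in its core dimension 0, with gufunc signature (n?,k),(k,m?)->(n?,m?) (size 196608 is different from 3)
```

View pics/c.png

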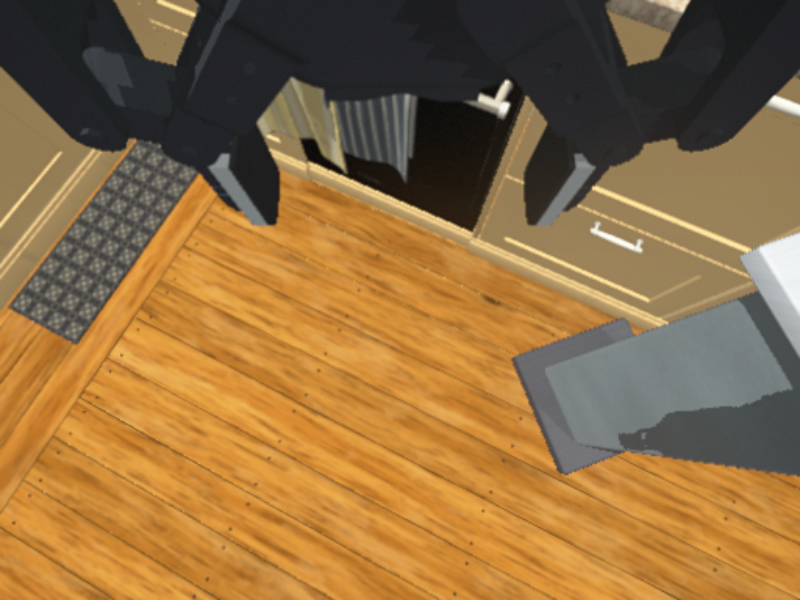

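The arm did not move (rows apparently need every field). The picture only shows the floor and the open fingers, near (240,190) and (560,190). I'll resend with full rows.

Emit:
{"method": "arm_command", "body": {"deltas": [{"ax": 0,"ay": 0,"az": 0.01,"tx": 28,"ty": -68,"tz": 2,"hand": 1},{"ax": 0,"ay": 0,"az": 0.02,"tx": 56,"ty": -136,"tz": 5,"hand": 1},{"ax": 0,"ay": 0,"az": 0.03,"tx": 84,"ty": -204,"tz": 8,"hand": 1},{"ax": 0,"ay": 0,"az": 0.04,"tx": 112,"ty": -272,"tz": 10,"hand": 1},{"ax": 0,"ay": 0,"az": 0.05,"tx": 140,"ty": -340,"tz": 12,"hand": 1},{"ax": 0,"ay": 0,"az": 0.06,"tx": 168,"ty": -408,"tz": 14,"hand": 1},{"ax": 0,"ay": 0,"az": 0.06,"tx": 196,"ty": -476,"tz": 14,"hand": 1},{"ax": 0,"ay": 0,"az": 0.06,"tx": 224,"ty": -544,"tz": 14,"hand": 1},{"ax": 0,"ay": 0,"az": 0.06,"tx": 252,"ty": -612,"tz": 14,"hand": 1},{"ax": 0,"ay": 0,"az": 0.06,"tx": 277,"ty": -675,"tz": 14,"hand": 1},{"ax": 0,"ay": 0,"az": 0.06,"tx": 277,"ty": -675,"tz": 14,"hand": 1},{"ax": 0,"ay": 0,"az": 0.06,"tx": 277,"ty": -675,"tz": 14,"hand": 1}]}}

```text
time_s: 2.95
ee_pos: [457.1, -157.8, 245.1]
tcp_rot: [0.43, 3.112, -0.0]
force: [0.7, 0.2, 0.6]
width: 0.999
grip_force: 0.0
```

Emit:
{"method": "arm_command", "body": {"deltas": [{"ax": -0.05,"ay": -0.18,"az": 0,"tx": 0,"ty": 0,"tz": 0,"hand": 1},{"ax": -0.1,"ay": -0.356,"az": 0,"tx": 0,"ty": 0,"tz": 0,"hand": 1},{"ax": -0.15,"ay": -0.535,"az": 0,"tx": 0,"ty": 0,"tz": 0,"hand": 1},{"ax": -0.2,"ay": -0.713,"az": 0,"tx": 0,"ty": 0,"tz": 0,"hand": 1},{"ax": -0.25,"ay": -0.89,"az": 0,"tx": 0,"ty": 0,"tz": 0,"hand": 1},{"ax": -0.3,"ay": -1.07,"az": 0,"tx": 0,"ty": 0,"tz": 0,"hand": 1},{"ax": -0.35,"ay": -1.248,"az": 0,"tx": 0,"ty": 0,"tz": 0,"hand": 1},{"ax": -0.4,"ay": -1.427,"az": 0,"tx": 0,"ty": 0,"tz": 0,"hand": 1},{"ax": -0.424,"ay": -1.513,"az": 0,"tx": 0,"ty": 0,"tz": 0,"hand": 1},{"ax": -0.424,"ay": -1.513,"az": 0,"tx": 0,"ty": 0,"tz": 0,"hand": 1},{"ax": -0.424,"ay": -1.513,"az": 0,"tx": 0,"ty": 0,"tz": 0,"hand": 1}]}}

```text
time_s: 4.32
ee_pos: [581.8, -210.8, 304.6]
tcp_rot: [0.213, 1.595, -0.207]
force: [0.5, -1.1, -0.3]
width: 0.999
grip_force: 0.0
```

```bash
sed -i 's/q=T\[:3,:3\]@pt+T\[:3,3\]/q=pt@T[:3,:3].T+T[:3,3]/' h.py
python3 - <<'E'
from h import *
s=monitor.observe(); p=eyes.grab_frame('wrist')
print(s['time_s'],s['ee_pos'],s['q'].round(2)); print(Ro.from_rotvec(s['tcp_rot']).as_matrix().round(3))
im=cv2.rotate(p['color'],cv2.ROTATE_180); cv2.imwrite('pics/d.png',cv2.resize(im[:,:,::-1],(800,600)))
for n in ['hook_hinge','hook_mouth','hook_floor']: print(n,[(cam2w(p,r['at'],s).round(1).tolist(),round(r['score'],2)) for r in models.place_of(p,n)[:2]])
np.savez('c.npz',C=cloud(p,s),im=p['color'])
E
```

```text
4.325 [ 581.80865077 -210.79717768  304.6108289 ] [-0.42 -0.85 -1.15 -0.27  0.15 -0.01]
[[-0.033  0.263  0.964]
 [ 0.009  0.965 -0.263]
 [-0.999 -0.    -0.034]]
hook_hinge [([567.6, -187.9, 233.4], 0.89)]
hook_mouth [([571.5, -188.0, 267.2], 0.73)]
hook_floor [([576.7, -191.3, 223.3], 0.86)]
```

View pics/d.png

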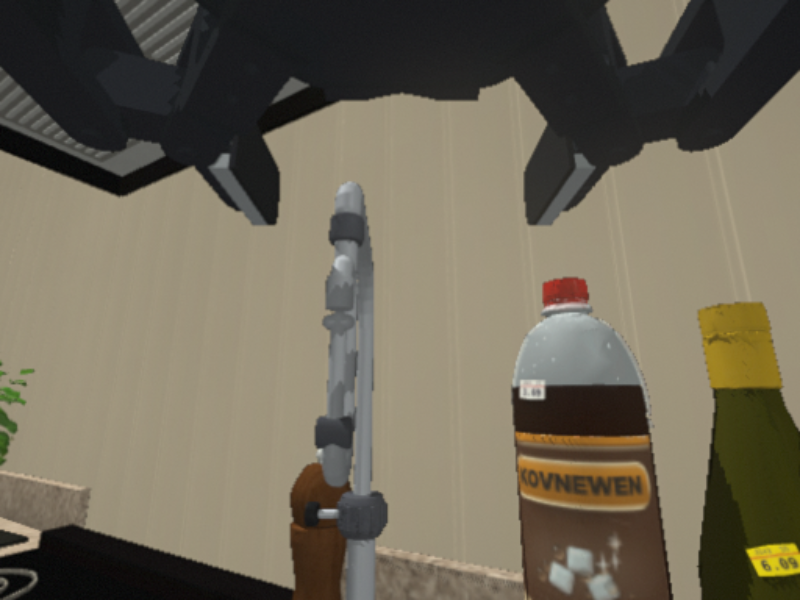

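The picture shows the hook from the front. The dark hinge is near (334,432), the gate is the bar from there up to about (338,328), and the nose is at (340,290). The tilt ran into joint limits, so the TCP drifted to (582,-211,305).

Run:
```python
import numpy as np,cv2
d=np.load('c.npz'); C=d['C'][::-1,::-1]; im=d['im'][::-1,::-1]
cr=im[110:320,180:260,::-1]; cv2.imwrite('pics/e.png',cv2.resize(cr,None,fx=2.8,fy=2.8,interpolation=cv2.INTER_CUBIC))
o=np.array([571,-187,0]); ex=np.array([.964,-.263,0]);ey=np.array([.263,.964,0])
for v in range(170,316,2):
    r=C[v,195:245]-o; x=r@ex; y=r@ey; m=(abs(x)<25)&(abs(y)<15)
    if m.sum(): 
        k=np.where(m)[0]; 
        print(v,'cols',k[0]+195,k[-1]+195,'x',np.round(x[m].min(),1),'y',np.round(y[m].mean(),1),'w',np.round(np.ptp(y[m]),1),'z',np.round(np.median(r[m][:,2]),1),np.linalg.norm(im[v,k[len(k)//2]+195]).round())
```

```text
170 cols 212 227 x -5.5 y -1.7 w 6.2 z 279.1 261.0
172 cols 212 227 x -6.2 y -1.8 w 6.1 z 277.7 256.0
174 cols 211 227 x -7.6 y -1.6 w 6.1 z 276.6 251.0
176 cols 209 227 x -9.0 y -1.4 w 6.8 z 275.0 226.0
178 cols 209 227 x -8.7 y -1.5 w 7.3 z 274.0 223.0
180 cols 208 228 x -9.5 y -1.5 w 8.6 z 272.9 225.0
182 cols 208 228 x -9.3 y -1.4 w 8.4 z 272.0 224.0
184 cols 208 228 x -8.5 y -1.5 w 8.3 z 271.1 191.0
186 cols 208 228 x -9.5 y -1.3 w 7.9 z 270.0 174.0
188 cols 208 228 x -8.9 y -1.5 w 7.9 z 269.0 173.0
190 cols 208 228 x -8.3 y -1.5 w 8.0 z 268.1 176.0
192 cols 208 228 x -8.6 y -1.6 w 7.8 z 267.1 175.0
194 cols 208 228 x -9.3 y -1.6 w 7.7 z 266.2 176.0
196 cols 208 228 x -7.0 y -1.5 w 7.7 z 265.4 157.0
198 cols 211 228 x -3.2 y -1.4 w 5.9 z 265.5 151.0
200 cols 212 228 x -7.0 y -1.4 w 4.8 z 266.1 202.0
202 cols 207 228 x -7.3 y -1.3 w 8.4 z 262.7 171.0
204 cols 206 228 x -7.5 y -1.3 w 9.3 z 261.7 178.0
206 cols 206 227 x -7.2 y -1.2 w 9.4 z 260.6 180.0
208 cols 207 227 x -6.7 y -1.3 w 8.2 z 259.8 177.0
210 cols 209 227 x -7.6 y -1.6 w 6.4 z 259.1 173.0
212 cols 211 227 x -7.2 y -1.
[... 1816 characters left out ...]
 225 x -7.7 y -1.1 w 9.5 z 226.3 148.0
286 cols 202 225 x -7.4 y -1.2 w 9.1 z 225.4 181.0
288 cols 205 225 x -7.2 y -1.4 w 6.7 z 224.6 179.0
290 cols 205 225 x -7.8 y -1.4 w 6.8 z 223.8 180.0
292 cols 206 224 x -6.9 y -1.6 w 6.2 z 222.9 176.0
294 cols 206 224 x -7.2 y -1.7 w 6.0 z 222.1 177.0
296 cols 206 224 x -5.8 y -1.6 w 6.3 z 221.2 173.0
298 cols 206 224 x -5.2 y -1.6 w 6.6 z 220.3 174.0
300 cols 206 223 x -5.0 y -1.5 w 6.3 z 219.4 171.0
302 cols 207 223 x -4.4 y -1.6 w 6.0 z 218.4 174.0
304 cols 207 222 x -3.8 y -1.4 w 6.1 z 217.5 173.0
306 cols 208 222 x -2.2 y -1.6 w 5.5 z 216.5 166.0
308 cols 209 221 x -0.5 y -1.3 w 4.7 z 215.5 165.0
310 cols 211 218 x 1.3 y -0.9 w 2.7 z 214.4 167.0
```

View pics/e.png

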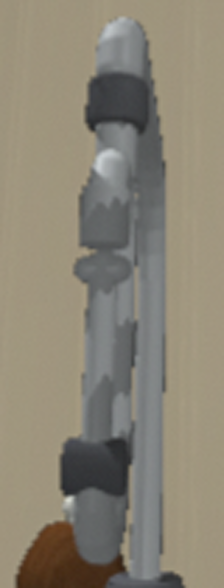

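Emit:
{"method": "arm_command", "body": {"deltas": [{"ax": 0.02,"ay": 0.08,"az": 0,"tx": -30,"ty": 8,"tz": 0,"hand": 1},{"ax": 0.04,"ay": 0.16,"az": 0,"tx": -48,"ty": 13,"tz": 0,"hand": 1}]}}

```text
time_s: 4.78
ee_pos: [579.4, -219.7, 295.3]
tcp_rot: [0.23, 1.774, -0.188]
force: [1.2, -0.4, 0.1]
width: 1.003
grip_force: 0.0
```

Emit:
{"method": "arm_command", "body": {"deltas": [{"ax": 0.04,"ay": 0.15,"az": 0,"tx": -10,"ty": 20,"tz": 0,"hand": 1}]}}

```text
time_s: 4.9
ee_pos: [569.8, -201.0, 294.9]
tcp_rot: [0.252, 1.928, -0.175]
force: [2.2, -0.6, 0.5]
width: 1.001
grip_force: 0.0
```

Run:
```python
from h import *
s=monitor.observe(); print(s['q'].round(3), s['ee_pos']); print(Ro.from_rotvec(s['tcp_rot']).as_matrix().round(3))
```

```text
[-0.4   -0.846 -0.893  0.326  0.13  -0.052] [ 569.75385726 -201.0498411   294.92912888]
[[-0.349  0.258  0.901]
 [ 0.092  0.966 -0.241]
 [-0.933 -0.002 -0.361]]
```

Emit:
{"method": "arm_command", "body": {"deltas": [{"ax": 0.03,"ay": 0.11,"az": 0,"tx": -25,"ty": 7,"tz": 0,"hand": 1},{"ax": 0.08,"ay": 0.28,"az": 0,"tx": -55,"ty": 15,"tz": 0,"hand": 1},{"ax": 0.125,"ay": 0.46,"az": 0,"tx": -85,"ty": 23,"tz": 0,"hand": 1},{"ax": 0.17,"ay": 0.63,"az": 0,"tx": -110,"ty": 30,"tz": 0,"hand": 1},{"ax": 0.22,"ay": 0.8,"az": 0,"tx": -115,"ty": 0,"tz": 0,"hand": 1},{"ax": 0.27,"ay": 0.97,"az": 0,"tx": -115,"ty": -50,"tz": -10,"hand": 1},{"ax": 0.31,"ay": 1.13,"az": 0,"tx": -110,"ty": -100,"tz": -40,"hand": 1},{"ax": 0.316,"ay": 1.158,"az": 0,"tx": -105,"ty": -150,"tz": -80,"hand": 1},{"ax": 0.316,"ay": 1.158,"az": 0,"tx": -103,"ty": -154,"tz": -120,"hand": 1},{"ax": 0.316,"ay": 1.158,"az": 0,"tx": -103,"ty": -154,"tz": -135,"hand": 1},{"ax": 0.316,"ay": 1.158,"az": 0,"tx": -103,"ty": -154,"tz": -135,"hand": 1}]}}

```text
time_s: 6.28
ee_pos: [467.5, -353.6, 163.5]
tcp_rot: [0.409, 3.105, 0.01]
force: [-0.3, -0.3, 1.7]
width: 1.003
grip_force: 0.0
```

Run:
```python
from h import *
s=monitor.observe(); p=eyes.grab_frame('wrist'); save(p,'f.png')
print(s['time_s'],s['ee_pos'],s['q'].round(2)); print(Ro.from_rotvec(s['tcp_rot']).as_matrix().round(3))
for n in ['cup','cup_grip','cup_eye']: print(n,[(cam2w(p,r['at'],s).round(1).tolist(),round(r['score'],2)) for r in models.place_of(p,n)[:2]])
C=cloud(p,s).reshape(-1,3); 
m=(C[:,2]>31)&(C[:,2]<42)&(abs(C[:,1]+358)<35)&(C[:,0]>445)&(C[:,0]<570)
Q=C[m]; print(m.sum(),np.median(Q[:,2]))
for x in range(445,570,8):
    k=Q[(Q[:,0]>=x)&(Q[:,0]<x+8)]
    if len(k)>3: print(x,len(k),k[:,1].min().round(1),k[:,1].max().round(1),np.median(k[:,2]).round(1))
```

```text
6.275 [ 467.51398855 -353.59714479  163.45517036] [-0.65  0.15  0.12  1.53  0.01 -0.39]
[[-0.966  0.259  0.01 ]
 [ 0.259  0.966  0.005]
 [-0.008  0.007 -1.   ]]
cup [([403.5, -348.6, -5.5], 0.64)]
cup_grip [([462.6, -351.4, 38.1], 0.83)]
cup_eye [([538.1, -367.5, 33.3], 0.58), ([465.2, -352.4, 36.9], 0.31)]
1255 36.501560164431
445 106 -361.0 -346.8 36.6
453 102 -361.9 -347.8 36.6
461 97 -362.8 -348.8 36.6
469 98 -363.9 -349.8 36.6
477 95 -364.8 -351.0 36.7
485 93 -365.9 -351.9 36.5
493 88 -367.0 -352.9 36.6
501 90 -368.2 -353.9 36.5
509 86 -369.3 -354.8 36.7
517 81 -370.0 -355.9 36.7
525 96 -379.3 -352.0 36.3
533 62 -382.1 -349.1 35.9
541 68 -381.7 -348.9 36.0
549 93 -378.1 -352.4 36.1
```

View pics/f.png

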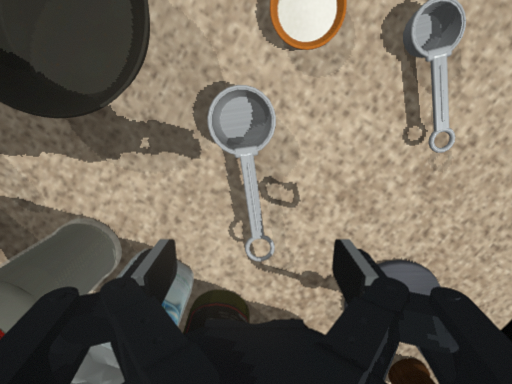

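The view shows the larger cup's bowl at (241,121) and its eye at (260,247). The handle's top surface measures 36.5 mm, as it should, and its yaw is -0.125. Next I descend and grip.

Emit:
{"method": "arm_command", "body": {"deltas": [{"ax": -0.006,"ay": 0.009,"az": 0.07,"tx": -1,"ty": -1.5,"tz": -40,"hand": 0.6},{"ax": -0.006,"ay": 0.009,"az": 0.137,"tx": -1.5,"ty": -2.4,"tz": -85,"hand": 0.2},{"ax": -0.006,"ay": 0.009,"az": 0.137,"tx": -1.5,"ty": -2.4,"tz": -120,"hand": 0},{"ax": -0.006,"ay": 0.009,"az": 0.137,"tx": -1.5,"ty": -2.4,"tz": -142,"hand": 0},{"ax": -0.006,"ay": 0.009,"az": 0.137,"tx": -1.5,"ty": -2.4,"tz": -148,"hand": 0},{"ax": -0.006,"ay": 0.009,"az": 0.137,"tx": -1.5,"ty": -2.4,"tz": -148,"hand": 0},{"ax": -0.006,"ay": 0.009,"az": 0.137,"tx": -1.5,"ty": -2.4,"tz": -148,"hand": -1},{"ax": -0.006,"ay": 0.009,"az": 0.137,"tx": -1.5,"ty": -2.4,"tz": -148,"hand": -1},{"ax": -0.006,"ay": 0.009,"az": 0.137,"tx": -1.5,"ty": -2.4,"tz": -148,"hand": -1},{"ax": -0.006,"ay": 0.009,"az": 0.137,"tx": -1.5,"ty": -2.4,"tz": -148,"hand": -1},{"ax": -0.006,"ay": 0.009,"az": 0.137,"tx": -1.5,"ty": -2.4,"tz": -148,"hand": -1}], "squeeze": 60}}

```text
time_s: 7.85
ee_pos: [467.5, -357.4, 16.4]
tcp_rot: [0.195, 3.131, -0.004]
force: [4.0, -0.5, 6.1]
width: 0.144
grip_force: 58.6
```

Run:
```python
from h import *
s=monitor.observe(); print(s['time_s'],s['ee_pos'],s['width'],s['grip_force'],s['force']); print(Ro.from_rotvec(s['tcp_rot']).as_matrix().round(4))
```

```text
7.85 [ 467.52865893 -357.374911     16.40903903] 0.1443409335724248 58.641162514686584 [ 4.00067106 -0.52587985  6.14293522]
[[-0.9922  0.1243  0.0042]
 [ 0.1243  0.9922 -0.0026]
 [-0.0045 -0.0021 -1.    ]]
```

Emit:
{"method": "arm_command", "body": {"deltas": [{"ax": 0,"ay": 0,"az": 0,"tx": 0,"ty": 0,"tz": 20,"hand": -1},{"ax": 0,"ay": 0,"az": 0,"tx": 0,"ty": 0,"tz": 60,"hand": -1},{"ax": 0,"ay": 0,"az": 0,"tx": -5,"ty": 5,"tz": 110,"hand": -1},{"ax": 0,"ay": 0,"az": -0.03,"tx": -11,"ty": 20,"tz": 160,"hand": -1},{"ax": 0,"ay": 0,"az": -0.06,"tx": -20,"ty": 50,"tz": 200,"hand": -1},{"ax": 0,"ay": 0,"az": -0.1,"tx": -20,"ty": 95,"tz": 220,"hand": -1},{"ax": 0,"ay": 0,"az": -0.135,"tx": -20,"ty": 140,"tz": 226,"hand": -1},{"ax": 0,"ay": 0,"az": -0.135,"tx": -15,"ty": 180,"tz": 226,"hand": -1},{"ax": 0,"ay": 0,"az": -0.135,"tx": -11,"ty": 199,"tz": 226,"hand": -1},{"ax": 0,"ay": 0,"az": -0.135,"tx": -11,"ty": 199,"tz": 226,"hand": -1},{"ax": 0,"ay": 0,"az": -0.135,"tx": -11,"ty": 199,"tz": 226,"hand": -1}]}}

```text
time_s: 9.22
ee_pos: [455.4, -158.4, 241.1]
tcp_rot: [0.407, 3.114, -0.003]
force: [0.1, 0.4, -1.1]
width: 0.144
grip_force: 58.6
```

Run:
```python
from h import *
s=monitor.observe(); print(s['time_s'],s['ee_pos'],s['q'].round(2),s['width'],s['grip_force'],s['force']); R=Ro.from_rotvec(s['tcp_rot']).as_matrix(); print(R.round(4))
p=eyes.grab_frame('wrist'); 
C=cloud(p,s).reshape(-1,3); ex=np.array([-R[0,0],-R[1,0],0]); ey=np.array([R[0,1],R[1,1],0])
L=C-s['ee_pos']; a=L@ex;b=L@ey;c=L[:,2]
m=(abs(b)<22)&(a>-40)&(a<150)&(c>0)&(c<45)
for x in range(-40,150,6):
    k=m&(a>=x)&(a<x+6)
    if k.sum()>3: print(x,k.sum(),b[k].min().round(1),b[k].max().round(1),np.median(c[k]).round(1))
q=eyes.grab_frame('side'); i=[cv2.resize(p['color'],(500,375)),cv2.resize(q['color'][80:230,150:350],(500,375),interpolation=cv2.INTER_CUBIC)]
cv2.imwrite('pics/g.png',np.vstack(i)[:590,:,::-1])
D=cloud(q).reshape(-1,3)-s['ee_pos']; a=D@ex;b=D@ey;c=D[:,2]
m=(abs(b)<20)&(a>15)&(a<92)&(c>0)&(c<40)
for x in range(15,92,7):
    k=m&(a>=x)&(a<x+7)
    if k.sum()>1: print('side',x,k.sum(),b[k].min().round(1),b[k].max().round(1),np.median(c[k]).round(1))
```

```text
9.225 [ 455.38858412 -158.40597578  241.12215545] [-0.33 -0.07  0.03  1.68 -0.   -0.07] 0.14359136790823016 58.59836518764496 [ 0.07151687  0.35153021 -1.05675083]
[[-0.9664  0.2569  0.001 ]
 [ 0.2569  0.9664 -0.0019]
 [-0.0015 -0.0016 -1.    ]]
-40 849 -18.8 20.3 18.9
-34 381 -11.3 12.2 19.0
-28 322 -6.5 7.0 19.2
-22 304 -6.6 7.1 19.2
-16 1373 -19.8 20.4 25.2
-10 994 -22.0 21.9 20.2
-4 401 -7.7 8.6 20.0
2 373 -7.5 8.1 19.9
8 299 -7.9 8.0 19.7
14 226 -6.0 6.6 19.5
20 229 -6.7 6.6 19.5
26 218 -6.7 6.8 19.4
32 226 -6.8 6.8 19.4
38 69 -6.8 6.8 19.2
side 15 5 5.5 8.9 19.4
side 22 15 -5.2 10.3 20.2
side 29 12 -1.7 8.8 20.1
side 36 12 -3.1 9.1 20.1
side 43 14 -3.3 8.4 20.6
side 50 9 -0.5 9.5 20.3
side 57 15 -7.4 13.6 20.4
side 64 11 -12.2 18.3 19.7
side 71 9 -14.0 17.9 19.8
side 78 14 -11.7 15.9 19.6
side 85 9 -8.0 9.3 20.1
```

View pics/g.png

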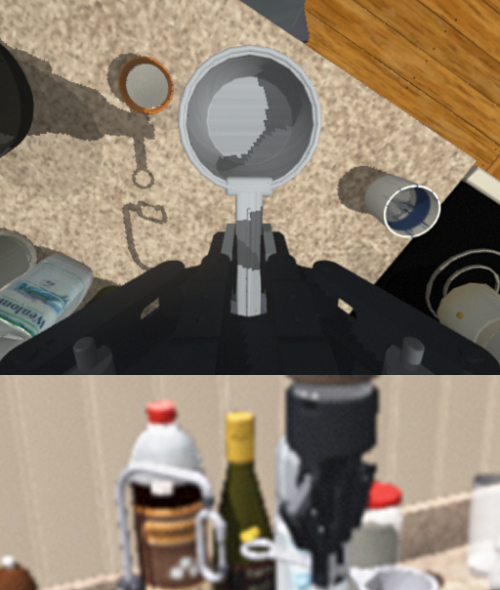

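Side view: the eye is at about (258,548) and the hook at about (210,545), both at the same level. The handle is held level. Now I approach to just short of the gate.

Emit:
{"method": "arm_command", "body": {"deltas": [{"ax": 0,"ay": 0,"az": 0,"tx": 8,"ty": -2.1,"tz": 2.2,"hand": -1},{"ax": 0,"ay": 0,"az": 0,"tx": 14.5,"ty": -3.9,"tz": 2.2,"hand": -1},{"ax": 0,"ay": 0,"az": 0,"tx": 16.4,"ty": -4.4,"tz": 2.2,"hand": -1},{"ax": 0,"ay": 0,"az": 0,"tx": 16.4,"ty": -4.4,"tz": 2.2,"hand": -1},{"ax": 0,"ay": 0,"az": 0,"tx": 16.4,"ty": -4.4,"tz": 2.2,"hand": -1}]}}

```text
time_s: 9.95
ee_pos: [472.0, -162.3, 243.7]
tcp_rot: [0.407, 3.113, -0.002]
force: [-0.0, -0.1, -2.2]
width: 0.141
grip_force: 58.6
```

Emit:
{"method": "arm_command", "body": {"deltas": [{"ax": 0,"ay": 0,"az": 0,"tx": 1.9,"ty": -0.5,"tz": 0,"hand": -1},{"ax": 0,"ay": 0,"az": 0,"tx": 3.8,"ty": -1.0,"tz": 0,"hand": -1},{"ax": 0,"ay": 0,"az": 0,"tx": 5.8,"ty": -1.5,"tz": 0,"hand": -1},{"ax": 0,"ay": 0,"az": 0,"tx": 5.8,"ty": -1.5,"tz": 0,"hand": -1}]}}

```text
time_s: 10.45
ee_pos: [477.7, -163.8, 243.6]
tcp_rot: [0.407, 3.114, -0.002]
force: [-2.0, 0.1, -0.8]
width: 0.14
grip_force: 58.6
```

Emit:
{"method": "arm_command", "body": {"deltas": [{"ax": 0,"ay": 0,"az": 0,"tx": 1.5,"ty": -0.4,"tz": 0,"hand": -1},{"ax": 0,"ay": 0,"az": 0,"tx": 2.9,"ty": -0.8,"tz": 0,"hand": -1},{"ax": 0,"ay": 0,"az": 0,"tx": 2.9,"ty": -0.8,"tz": 0,"hand": -1}]}}

```text
time_s: 10.82
ee_pos: [480.7, -164.6, 243.6]
tcp_rot: [0.407, 3.113, -0.002]
force: [-4.1, 0.6, -1.3]
width: 0.141
grip_force: 58.6
```

Emit:
{"method": "arm_command", "body": {"deltas": [{"ax": 0,"ay": 0,"az": 0,"tx": 1.5,"ty": -0.4,"tz": 0,"hand": -1},{"ax": 0,"ay": 0,"az": 0,"tx": 2.9,"ty": -0.8,"tz": 0,"hand": -1},{"ax": 0,"ay": 0,"az": 0,"tx": 3.9,"ty": -1.0,"tz": 0,"hand": -1},{"ax": 0,"ay": 0,"az": 0,"tx": 3.9,"ty": -1.0,"tz": 0,"hand": -1}]}}

```text
time_s: 11.32
ee_pos: [484.7, -165.7, 243.6]
tcp_rot: [0.407, 3.113, -0.002]
force: [-4.0, 0.8, -0.8]
width: 0.144
grip_force: 58.6
```

Emit:
{"method": "arm_command", "body": {"deltas": [{"ax": 0,"ay": 0,"az": 0,"tx": 1.5,"ty": -0.4,"tz": 0,"hand": -1},{"ax": 0,"ay": 0,"az": 0,"tx": 2.9,"ty": -0.8,"tz": 0,"hand": -1},{"ax": 0,"ay": 0,"az": 0,"tx": 2.9,"ty": -0.8,"tz": 0,"hand": -1}]}}

```text
time_s: 11.7
ee_pos: [487.6, -166.4, 243.6]
tcp_rot: [0.407, 3.113, -0.002]
force: [-4.2, 1.5, -1.8]
width: 0.144
grip_force: 58.5
```

Emit:
{"method": "arm_command", "body": {"deltas": [{"ax": 0,"ay": 0,"az": 0,"tx": 1.0,"ty": -0.3,"tz": 0,"hand": -1},{"ax": 0,"ay": 0,"az": 0,"tx": 1.9,"ty": -0.5,"tz": 0,"hand": -1},{"ax": 0,"ay": 0,"az": 0,"tx": 1.9,"ty": -0.5,"tz": 0,"hand": -1}]}}

```text
time_s: 12.08
ee_pos: [489.5, -167.0, 243.7]
tcp_rot: [0.407, 3.113, -0.003]
force: [-4.8, 1.1, -3.0]
width: 0.142
grip_force: 58.5
```

Emit:
{"method": "arm_command", "body": {"deltas": [{"ax": 0,"ay": 0,"az": 0,"tx": 1.0,"ty": -0.3,"tz": 0,"hand": -1},{"ax": 0,"ay": 0,"az": 0,"tx": 1.0,"ty": -0.3,"tz": 0,"hand": -1}]}}

```text
time_s: 12.32
ee_pos: [490.6, -167.3, 243.8]
tcp_rot: [0.407, 3.113, -0.003]
force: [-4.6, 1.3, -1.0]
width: 0.144
grip_force: 58.6
```

Emit:
{"method": "arm_command", "body": {"deltas": [{"ax": 0,"ay": 0,"az": 0,"tx": 1.0,"ty": -0.3,"tz": 0,"hand": -1},{"ax": 0,"ay": 0,"az": 0,"tx": 1.0,"ty": -0.3,"tz": 0,"hand": -1}]}}

```text
time_s: 12.58
ee_pos: [491.7, -167.7, 243.9]
tcp_rot: [0.407, 3.112, -0.003]
force: [-4.0, 1.3, -0.5]
width: 0.144
grip_force: 58.7
```

Emit:
{"method": "arm_command", "body": {"deltas": [{"ax": 0,"ay": 0,"az": 0,"tx": 1.0,"ty": -0.3,"tz": 0,"hand": -1},{"ax": 0,"ay": 0,"az": 0,"tx": 1.0,"ty": -0.3,"tz": 0,"hand": -1}]}}

```text
time_s: 12.82
ee_pos: [492.6, -168.0, 243.8]
tcp_rot: [0.407, 3.112, -0.003]
force: [-3.8, 0.5, -0.3]
width: 0.141
grip_force: 58.8
```

Emit:
{"method": "arm_command", "body": {"deltas": [{"ax": 0,"ay": 0,"az": 0,"tx": 1.0,"ty": -0.3,"tz": 0,"hand": -1},{"ax": 0,"ay": 0,"az": 0,"tx": 1.0,"ty": -0.3,"tz": 0,"hand": -1}]}}

```text
time_s: 13.08
ee_pos: [494.0, -168.2, 243.8]
tcp_rot: [0.406, 3.112, -0.002]
force: [0.5, 0.4, -1.7]
width: 0.148
grip_force: 59.0
```

Run:
```python
from h import *
s=monitor.observe(); print(s['ee_pos'],s['force'])
q=eyes.grab_frame('side'); cv2.imwrite('pics/h.png',cv2.resize(q['color'][105:175,190:290,::-1],(800,560),interpolation=cv2.INTER_CUBIC))
```

```text
[ 493.95958921 -168.2276191   243.83791113] [ 0.46552987  0.39557662 -1.73448003]
```

View pics/h.png

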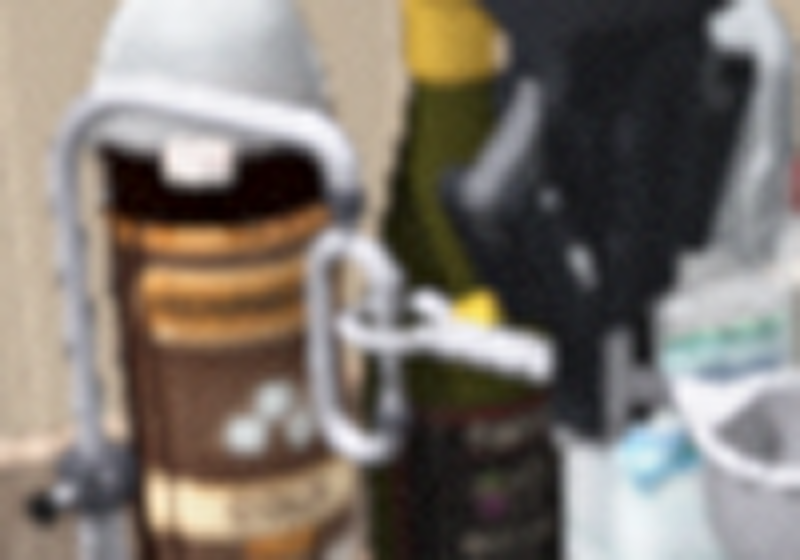

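The push force fell from about 4 N to 0. The picture shows the eye's front bar inside the loop at (345,325) and the gate shut at (390,300-400), so the eye is in. Before tilting the cup to hang, I'll fit the arm's kinematics to see how far it can tilt.

Run:
```python
from h import *
from scipy.optimize import least_squares
s=monitor.observe()
D=[(.0874,.1751,1.6598,550,231.3),(.15,.12,1.53,586.4,163.5),(-.07,.03,1.68,482.2,241.1),(-.846,-.893,.326,604.2,294.9),(-.85,-1.15,-.27,618.8,304.6),(*s['q'][1:4],np.hypot(*s['ee_pos'][:2]),s['ee_pos'][2])]
print(s['q'].round(3))
def fk(p,q):
    a,z0,L1,a1,L2,a2,Lt=p; q=np.array(q)
    e=q[0]+a1; f=q[0]-q[1]+a2; g=q[0]-q[1]+q[2]
    return np.array([a+L1*np.sin(e)+L2*np.cos(f)+Lt*np.cos(g), z0+L1*np.cos(e)-L2*np.sin(f)-Lt*np.sin(g)])
best=None
for L in (250,350,450):
  for b in (0,.5,-.5):
    r=least_squares(lambda p:np.r_[np.concatenate([fk(p,d[:3])-d[3:] for d in D])/3,(p-[0,200,350,0,350,0,230])/[100,150,200,1,200,1,100]*.05],[0,200,L,0,L,b,230])
    if best is None or r.cost<best.cost: best=r
print(best.cost,best.x.round(2)); p=best.x
for d in D: print((fk(p,d[:3])-d[3:]).round(1),end=' ')
print()
P=np.array([609.,224.])  # leading bar r,z
for t in range(0,95,10):
    th=np.radians(t); tcp=P+[-88.3*np.cos(th)+17*np.sin(th), -88.3*np.sin(th)-17*np.cos(th)]
    rr=least_squares(lambda q:np.r_[fk(p,[q[0],q[1],np.pi/2-th-q[0]+q[1]])-tcp],[-.3,-.3]); q=rr.x
    print(t,tcp.round(),q.round(2),(np.pi/2-th-q[0]+q[1]).round(2),rr.cost.round(1))
```

```text
[-3.280e-01  2.100e-02  1.310e-01  1.678e+00 -1.000e-03 -6.800e-02]
0.8765568053464746 [-1.6460e+01  1.6165e+02  4.1283e+02  1.0000e-02  5.3150e+02 -7.0000e-02
  4.2391e+02]
[ 0.1 -0.5] [0.5 1.6] [-1.4 -2.4] [0.5 1.5] [-0.4 -1. ] [0.8 0.8] 
0 [521. 207.] [0.01 0.05] 1.61 0.0
10 [525. 192.] [-0.17 -0.16] 1.4 0.0
20 [532. 178.] [-0.33 -0.36] 1.2 0.0
30 [541. 165.] [-0.48 -0.55] 0.98 0.0
40 [552. 154.] [-0.62 -0.73] 0.76 0.0
50 [565. 145.] [-0.73 -0.9 ] 0.53 0.0
60 [580. 139.] [-0.8  -1.06] 0.26 0.0
70 [595. 135.] [-0.79 -1.19] -0.06 0.0
80 [610. 134.] [-0.61 -1.27] -0.48 0.0
90 [626. 136.] [-0.25 -1.25] -1.0 0.0
```

Emit:
{"method": "arm_command", "body": {"deltas": [{"ax": 0,"ay": 0,"az": 0,"tx": -1.9,"ty": 0.5,"tz": -2,"hand": -1},{"ax": 0,"ay": 0,"az": 0,"tx": -2.4,"ty": 0.6,"tz": -6,"hand": -1},{"ax": 0,"ay": 0,"az": 0,"tx": -2.4,"ty": 0.6,"tz": -10,"hand": -1},{"ax": 0,"ay": 0,"az": 0,"tx": -2.4,"ty": 0.6,"tz": -14,"hand": -1},{"ax": 0,"ay": 0,"az": 0,"tx": -2.4,"ty": 0.6,"tz": -18,"hand": -1},{"ax": 0,"ay": 0,"az": 0,"tx": -2.4,"ty": 0.6,"tz": -18,"hand": -1}]}}

```text
time_s: 13.88
ee_pos: [490.9, -167.5, 225.3]
tcp_rot: [0.407, 3.113, -0.002]
force: [-0.8, -0.3, -0.5]
width: 0.142
grip_force: 59.0
```

Emit:
{"method": "arm_command", "body": {"deltas": [{"ax": 0,"ay": 0,"az": 0,"tx": 0,"ty": 0,"tz": -5,"hand": -1},{"ax": 0,"ay": 0,"az": 0,"tx": 0,"ty": 0,"tz": -10,"hand": -1},{"ax": 0,"ay": 0,"az": 0,"tx": 0,"ty": 0,"tz": -14,"hand": -1},{"ax": -0.022,"ay": -0.084,"az": 0,"tx": 1.7,"ty": -0.5,"tz": -21.6,"hand": -1},{"ax": -0.045,"ay": -0.169,"az": 0,"tx": 4.2,"ty": -1.1,"tz": -29.1,"hand": -1},{"ax": -0.067,"ay": -0.253,"az": 0,"tx": 7.1,"ty": -1.9,"tz": -36.3,"hand": -1},{"ax": -0.09,"ay": -0.337,"az": 0,"tx": 10.7,"ty": -2.9,"tz": -43.2,"hand": -1},{"ax": -0.09,"ay": -0.337,"az": 0,"tx": 10.7,"ty": -2.9,"tz": -43.2,"hand": -1}]}}

```text
time_s: 14.88
ee_pos: [500.4, -170.0, 181.6]
tcp_rot: [0.362, 2.77, -0.066]
force: [0.8, -0.4, -1.6]
width: 0.142
grip_force: 58.9
```

Emit:
{"method": "arm_command", "body": {"deltas": [{"ax": -0.022,"ay": -0.084,"az": 0,"tx": 4.3,"ty": -1.1,"tz": -6.5,"hand": -1},{"ax": -0.045,"ay": -0.169,"az": 0,"tx": 8.9,"ty": -2.4,"tz": -12.7,"hand": -1},{"ax": -0.067,"ay": -0.253,"az": 0,"tx": 14.1,"ty": -3.8,"tz": -18.4,"hand": -1},{"ax": -0.09,"ay": -0.337,"az": 0,"tx": 19.8,"ty": -5.3,"tz": -23.6,"hand": -1},{"ax": -0.09,"ay": -0.337,"az": 0,"tx": 19.8,"ty": -5.3,"tz": -23.6,"hand": -1}]}}

```text
time_s: 15.5
ee_pos: [520.6, -175.5, 157.6]
tcp_rot: [0.318, 2.428, -0.118]
force: [0.4, 0.1, -0.9]
width: 0.142
grip_force: 59.0
```

Emit:
{"method": "arm_command", "body": {"deltas": [{"ax": -0.022,"ay": -0.084,"az": 0,"tx": 6.1,"ty": -1.6,"tz": -4.7,"hand": -1},{"ax": -0.045,"ay": -0.169,"az": 0,"tx": 12.5,"ty": -3.3,"tz": -8.8,"hand": -1},{"ax": -0.067,"ay": -0.253,"az": 0,"tx": 19.2,"ty": -5.1,"tz": -12.3,"hand": -1},{"ax": -0.067,"ay": -0.253,"az": 0,"tx": 19.2,"ty": -5.1,"tz": -12.3,"hand": -1}]}}

```text
time_s: 16.0
ee_pos: [540.2, -180.7, 145.3]
tcp_rot: [0.285, 2.17, -0.149]
force: [0.0, 0.0, -1.8]
width: 0.138
grip_force: 59.0
```

Run:
```python
from h import *
s=monitor.observe(); print(s['ee_pos'],s['force'],s['q'].round(3)); R=Ro.from_rotvec(s['tcp_rot']).as_matrix(); print(R.round(3))
print('bar',s['ee_pos']-R[:,0]*88.3-R[:,2]*17)
```

```text
[ 540.20728768 -180.6865372   145.25652736] [ 0.02445075  0.0042123  -1.77542906] [-0.365 -0.783 -0.978  0.421  0.084 -0.06 ]
[[-0.556  0.258  0.79 ]
 [ 0.148  0.966 -0.212]
 [-0.818 -0.001 -0.576]]
bar [ 575.91227063 -190.15796101  227.24028383]
```

Emit:
{"method": "arm_command", "body": {"deltas": [{"ax": 0,"ay": 0,"az": 0,"tx": 0,"ty": 0,"tz": 0,"hand": -1},{"ax": 0,"ay": 0,"az": 0,"tx": 0,"ty": 0,"tz": 0,"hand": -1},{"ax": 0,"ay": 0,"az": 0,"tx": 3,"ty": -0.8,"tz": -2.2,"hand": -1},{"ax": 0,"ay": 0,"az": 0,"tx": 6.2,"ty": -1.6,"tz": -4.2,"hand": -1},{"ax": 0,"ay": 0,"az": 0,"tx": 9.5,"ty": -2.5,"tz": -6,"hand": -1},{"ax": 0,"ay": 0,"az": 0,"tx": 12.8,"ty": -3.4,"tz": -7.7,"hand": -1},{"ax": 0,"ay": 0,"az": 0,"tx": 12.8,"ty": -3.4,"tz": -7.7,"hand": -1}], "squeeze": 20}}

```text
time_s: 16.88
ee_pos: [553.8, -184.3, 138.9]
tcp_rot: [0.284, 2.165, -0.15]
force: [-3.5, 1.3, 1.5]
width: 0.142
grip_force: 59.7
```

Emit:
{"method": "arm_command", "body": {"deltas": [{"ax": 0,"ay": 0,"az": 0,"tx": 3.4,"ty": -0.9,"tz": -1.5,"hand": -1},{"ax": 0,"ay": 0,"az": 0,"tx": 6.8,"ty": -1.8,"tz": -3,"hand": -1},{"ax": 0,"ay": 0,"az": 0,"tx": 10.3,"ty": -2.8,"tz": -4.2,"hand": -1},{"ax": 0,"ay": 0,"az": 0,"tx": 10.3,"ty": -2.8,"tz": -4.2,"hand": -1}]}}

```text
time_s: 17.38
ee_pos: [563.8, -187.1, 134.4]
tcp_rot: [0.284, 2.166, -0.15]
force: [-4.4, 0.8, 0.4]
width: 0.143
grip_force: 60.4
```

Run:
```python
from h import *
s=monitor.observe(); print(s['ee_pos'],s['force'],s['grip_force'])
q=eyes.grab_frame('side'); cv2.imwrite('pics/i.png',cv2.resize(q['color'][110:200,180:290,::-1],(770,630))[:598])
```

```text
[ 563.79253727 -187.06405271  134.44225247] [-4.39379     0.75984226  0.44314979] 60.44712424278259
```

View pics/i.png

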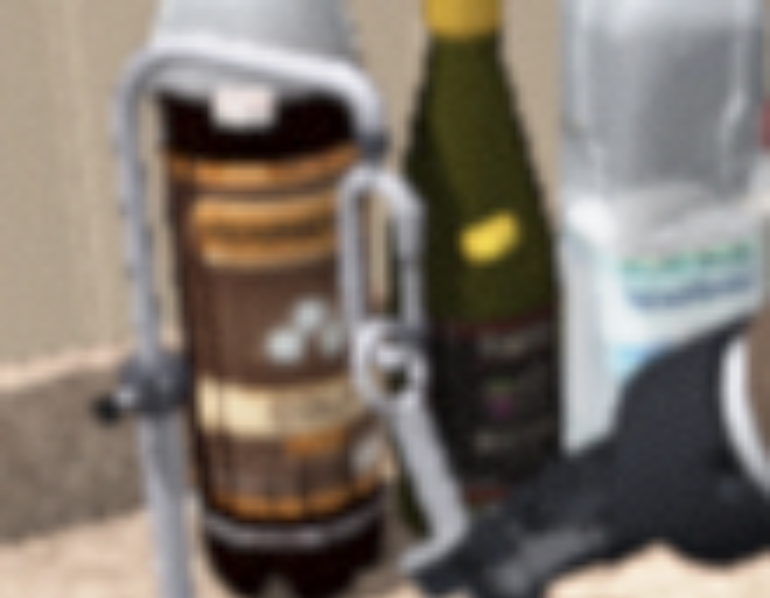

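The eye sits on the loop's floor at (390,365) and the gate is shut; the handle still leans towards the hand at (440,530). I'll swing it a bit further, lower slightly and release.

Emit:
{"method": "arm_command", "body": {"deltas": [{"ax": 0,"ay": 0,"az": 0,"tx": 3.6,"ty": -1.0,"tz": -1,"hand": -1},{"ax": 0,"ay": 0,"az": 0,"tx": 7.3,"ty": -2.0,"tz": -1.8,"hand": -1},{"ax": 0,"ay": 0,"az": 0,"tx": 11.0,"ty": -2.9,"tz": -2.6,"hand": -1},{"ax": 0,"ay": 0,"az": 0,"tx": 10.0,"ty": -2.6,"tz": -4.5,"hand": -1},{"ax": 0,"ay": 0,"az": 0,"tx": 9.0,"ty": -2.4,"tz": -5,"hand": -1}]}}

```text
time_s: 18.05
ee_pos: [573.2, -189.5, 130.9]
tcp_rot: [0.283, 2.163, -0.15]
force: [-2.0, 0.7, 2.9]
width: 0.148
grip_force: 61.5
```

Emit:
{"method": "arm_command", "body": {"deltas": [{"ax": 0,"ay": 0,"az": 0,"tx": 0,"ty": 0,"tz": 0,"hand": -0.6},{"ax": 0,"ay": 0,"az": 0,"tx": 0,"ty": 0,"tz": 0,"hand": -0.4},{"ax": 0,"ay": 0,"az": 0,"tx": 0,"ty": 0,"tz": 0,"hand": 0},{"ax": 0,"ay": 0,"az": 0,"tx": 0,"ty": 0,"tz": 0,"hand": 0.3},{"ax": 0,"ay": 0,"az": 0,"tx": 0,"ty": 0,"tz": 0,"hand": 0.5}]}}

```text
time_s: 18.68
ee_pos: [572.8, -189.5, 129.6]
tcp_rot: [0.284, 2.165, -0.15]
force: [-0.9, 0.1, 0.4]
width: 0.746
grip_force: 0.0
```

Emit:
{"method": "arm_command", "body": {"deltas": [{"ax": 0,"ay": 0,"az": 0,"tx": -10,"ty": 2.7,"tz": 3,"hand": 0.8},{"ax": 0.01,"ay": 0.04,"az": 0,"tx": -24,"ty": 6.4,"tz": 8,"hand": 1},{"ax": 0.03,"ay": 0.1,"az": 0,"tx": -42,"ty": 11,"tz": 10,"hand": 1},{"ax": 0.05,"ay": 0.2,"az": 0,"tx": -65,"ty": 17,"tz": 10,"hand": 1},{"ax": 0.09,"ay": 0.32,"az": 0,"tx": -90,"ty": 24,"tz": 10,"hand": 1},{"ax": 0.12,"ay": 0.45,"az": 0,"tx": -115,"ty": 30,"tz": 10,"hand": 1},{"ax": 0.16,"ay": 0.6,"az": 0,"tx": -140,"ty": 37,"tz": 10,"hand": 1},{"ax": 0.16,"ay": 0.6,"az": 0,"tx": -150,"ty": 40,"tz": 10,"hand": 1},{"ax": 0.16,"ay": 0.6,"az": 0,"tx": -150,"ty": 40,"tz": 10,"hand": 1}]}}

```text
time_s: 19.8
ee_pos: [422.8, -149.4, 139.2]
tcp_rot: [0.363, 2.777, -0.065]
force: [0.4, -0.1, 0.0]
width: 0.998
grip_force: 0.0
```

Run:
```python
from h import *
s=monitor.observe(); print(s['time_s'],s['ee_pos'],s['force'])
for i in range(6):
    q=eyes.grab_frame('side'); r=models.place_of(q,'cup'); e=models.place_of(q,'cup_eye')
    print(monitor.observe()['time_s'],[cam2w(q,a[0]['at']).round(1) for a in (r,e) if a])
cv2.imwrite('pics/j.png',cv2.resize(q['color'][100:220,150:310,::-1],(800,600),interpolation=cv2.INTER_CUBIC))
```

```text
19.8 [ 422.81272951 -149.41105986  139.23958846] [ 0.38063282 -0.08952249  0.0417388 ]
19.95 [array([ 589.6, -186.8,   66.8]), array([ 576.5, -189.2,  203.3])]
20.1 [array([ 604.2, -190. ,   70.6]), array([ 578.7, -184.2,  203.1])]
20.25 [array([ 600.6, -191.4,   68.9]), array([ 576.8, -187.8,  201.3])]
20.4 [array([ 588.1, -183.8,   71.2]), array([ 576.1, -188.5,  207. ])]
20.55 [array([ 582.1, -185.4,   66. ]), array([ 576.3, -188.4,  203.4])]
20.7 [array([ 592.3, -190.1,   65.9]), array([ 576.9, -184.7,  203.9])]
```

View pics/j.png

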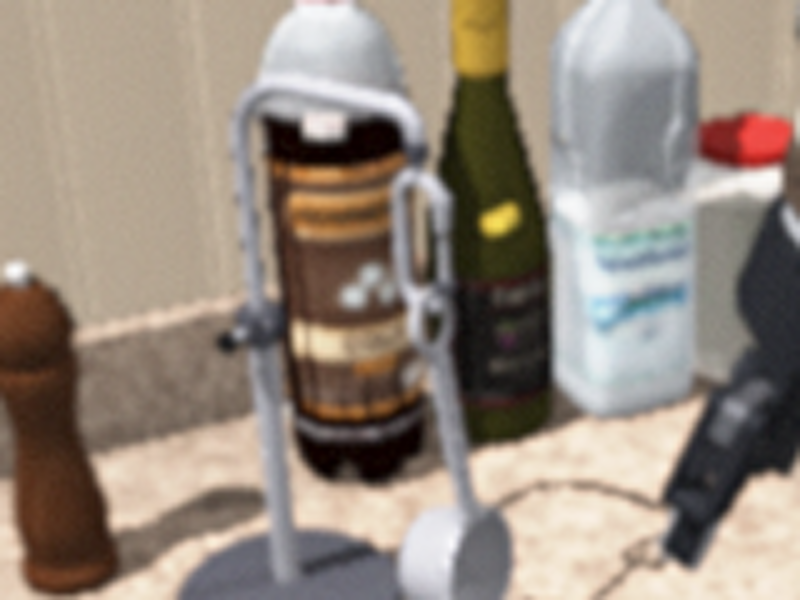

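The cup hangs from the closed hook, with the eye at (432,318) and the bowl at (455,555). It is swinging slightly. I'll wait for it to settle; there is plenty of time.

Emit:
{"method": "arm_command", "body": {"deltas": [{"ax": 0,"ay": 0,"az": 0,"tx": 0,"ty": 0,"tz": 0,"hand": 1},{"ax": 0,"ay": 0,"az": 0,"tx": 0,"ty": 0,"tz": 0,"hand": 1},{"ax": 0,"ay": 0,"az": 0,"tx": 0,"ty": 0,"tz": 0,"hand": 1},{"ax": 0,"ay": 0,"az": 0,"tx": 0,"ty": 0,"tz": 0,"hand": 1},{"ax": 0,"ay": 0,"az": 0,"tx": 0,"ty": 0,"tz": 0,"hand": 1},{"ax": 0,"ay": 0,"az": 0,"tx": 0,"ty": 0,"tz": 0,"hand": 1},{"ax": 0,"ay": 0,"az": 0,"tx": 0,"ty": 0,"tz": 0,"hand": 1},{"ax": 0,"ay": 0,"az": 0,"tx": 0,"ty": 0,"tz": 0,"hand": 1},{"ax": 0,"ay": 0,"az": 0,"tx": 0,"ty": 0,"tz": 0,"hand": 1},{"ax": 0,"ay": 0,"az": 0,"tx": 0,"ty": 0,"tz": 0,"hand": 1},{"ax": 0,"ay": 0,"az": 0,"tx": 0,"ty": 0,"tz": 0,"hand": 1},{"ax": 0,"ay": 0,"az": 0,"tx": 0,"ty": 0,"tz": 0,"hand": 1}]}}

```text
time_s: 22.2
ee_pos: [422.9, -149.5, 139.7]
tcp_rot: [0.364, 2.779, -0.064]
force: [-0.8, 0.4, 0.3]
width: 0.998
grip_force: 0.0
```

Emit:
{"method": "arm_command", "body": {"deltas": [{"ax": 0,"ay": 0,"az": 0,"tx": 0,"ty": 0,"tz": 0,"hand": 1},{"ax": 0,"ay": 0,"az": 0,"tx": 0,"ty": 0,"tz": 0,"hand": 1},{"ax": 0,"ay": 0,"az": 0,"tx": 0,"ty": 0,"tz": 0,"hand": 1},{"ax": 0,"ay": 0,"az": 0,"tx": 0,"ty": 0,"tz": 0,"hand": 1},{"ax": 0,"ay": 0,"az": 0,"tx": 0,"ty": 0,"tz": 0,"hand": 1},{"ax": 0,"ay": 0,"az": 0,"tx": 0,"ty": 0,"tz": 0,"hand": 1},{"ax": 0,"ay": 0,"az": 0,"tx": 0,"ty": 0,"tz": 0,"hand": 1},{"ax": 0,"ay": 0,"az": 0,"tx": 0,"ty": 0,"tz": 0,"hand": 1},{"ax": 0,"ay": 0,"az": 0,"tx": 0,"ty": 0,"tz": 0,"hand": 1},{"ax": 0,"ay": 0,"az": 0,"tx": 0,"ty": 0,"tz": 0,"hand": 1},{"ax": 0,"ay": 0,"az": 0,"tx": 0,"ty": 0,"tz": 0,"hand": 1},{"ax": 0,"ay": 0,"az": 0,"tx": 0,"ty": 0,"tz": 0,"hand": 1}]}}

```text
time_s: 23.7
ee_pos: [422.9, -149.5, 139.7]
tcp_rot: [0.364, 2.779, -0.065]
force: [1.1, -0.4, 0.1]
width: 1.002
grip_force: 0.0
```

Run:
```python
from h import *
prev=None
for i in range(16):
    q=eyes.grab_frame('side'); C=cloud(q); m=(abs(C[...,0]-585)<70)&(abs(C[...,1]+190)<45)&(C[...,2]>35)&(C[...,2]<110)
    print(round(monitor.observe()['time_s'],2),m.sum(),C[m].mean(0).round(1))
```

```text
23.75 476 [ 571.6 -185.    70.2]
23.8 469 [ 573.1 -184.9   70. ]
23.85 472 [ 574.2 -185.4   70.3]
23.9 470 [ 574.3 -185.5   70.1]
23.95 474 [ 574.1 -185.4   70.2]
24.0 470 [ 572.9 -184.3   70.2]
24.05 472 [ 571.7 -184.4   70.7]
24.1 474 [ 570.2 -183.9   70.9]
24.15 481 [ 568.8 -184.    70.2]
24.2 478 [ 567.8 -184.4   70.2]
24.25 480 [ 567.2 -183.7   70.5]
24.3 477 [ 567.1 -183.6   70.9]
24.35 478 [ 567.5 -184.2   70.3]
24.4 479 [ 568.4 -184.5   70. ]
24.45 474 [ 569.6 -184.    70.3]
24.5 480 [ 570.6 -185.    70. ]
```

Swing amplitude is about 3.5 mm, roughly 0.03 m/s, well inside the limit.

```bash
python3 -c "
from cell import job; print(job.hand_in())"
```

```text
the job is handed in; nothing more can be done
None
```

The larger cup hangs from the closed snap hook, swinging at about 0.03 m/s with the gripper clear, and I handed the job in at about 24.5 s of the 61 s; the hand-in returned no verdict.

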